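# Load the bobbin winder and latch its guard

### The job

Stand the loose thread spool in the round cup of the bobbin winder, then push the winder's sliding guard over it, all the way home, until its spring latch catches with a click, and let go. Slide it steadily without slamming, and feel for the stop: never press the guard against its stop with more than 20 newtons. Leave the other things on the table where they lie.

Things in the scene. Friction and masses are not known exactly. Their poses are not given: they have to be found in the camera images.
- winder: bobbin winder, a fixed machine: grey base plate 100 x 315 x 12 mm, from its origin 180 mm to +y, 135 mm to -y, 50 mm to either side in x. Origin on the table under the axis of its spool cup. y runs along the rails: the guard parks open at the +y end and closes toward -y. Steel rails at x = +-44 mm, 20 mm high. Dark motor at the -y end, 62 mm high
- cup_floor (a point): centre of the inner floor of the open round spool cup, 16 mm above the table; axes as the winder's. Cup 38 mm wide inside, 10 mm deep, rim 26 mm above the table. The latch bracket, up to 70 mm high, begins some 45 mm from here toward -y, so a spool is best lowered with the fingers on its -x and +x sides
- spool_mid (a point): centre, half-way up, of the loose wooden spool of thread: 33 mm in diameter, 40 mm high, standing upright on the table in front of the winder, 30 g
- guard (a joint): travel of the sliding guard along the winder's +y, m: 0.108 to 0.132 when parked open, within 8 mm of 0 when shut (it differs: the latch bracket is adjustable). A clear hood 96 mm wide, 80 mm long in y, roof 76 mm above the table, its -y end open so that it passes over the spool. Rail friction about 1.5 N
- push_plate (a point): centre of the black upright push plate on the guard's roof: 50 mm wide in the winder's x, 12 mm thick in y, 36 mm high (76 to 112 mm above the table). Moves with the guard; axes as the winder's. Push its +y face toward -y, or pinch it across its thickness
- strike (a point): centre of the guard's steel strike block: 26 mm wide in x, 8 mm in y, 8 mm high, 62 mm above the table, on a tongue 65 mm ahead (-y) of the push plate. It presses the latch bolt down as it slides over it
- latch: adjustable latch bracket between cup and motor, 32 mm wide, 71 mm high; its place along y differs by several mm each time. Origin on the table under the latch bolt, axes as the winder's. The strike's centre meets the bolt's slope some 11 mm to +y of the origin and the rubber buffer (the stop) 2 mm to -y; the bolt springs up behind it 6 mm to -y, where it then rests
- bolt (a joint): how far the latch's spring bolt is pressed down, m: 0 = up, both before the strike arrives and after the catch; 0.004 to 0.006 while the strike slides over it. Riding up its slope takes a push of 6 to 10 N, which then drops
- buffer (a joint): how far the stop's black rubber buffer on its post is squeezed by the strike, m: 0 = free, 3.6 N per mm. The latch catches when it is squeezed nearly 4 mm, so the push on the guard must rise to some 12 to 14 N (friction included) before the click; 0.0056 means 20 N, too much. Latched, it stays squeezed nearly 4 mm
- wax_cake: bystander: round cake of beeswax, 45 mm wide, 14 mm high; origin under its centre
- thimble: bystander: thimble 19 mm wide, 22 mm high; origin under its centre
- measuring_tape: bystander: rolled tape measure 53 mm wide, 16 mm high; origin under its centre
- abrasive_block: bystander: abrasive block 28 x 44 x 17 mm; origin under its centre
- bone_folder: bystander: flat bone folder 142 x 25 x 4 mm; origin under its centre
Mind the look-alikes: they are no part of the job. Several things look just like the part that bears spool_mid: the one meant starts farthest to the robot's left.

How it is judged:
By the outcome, as a careful person would: the job done as asked, in the order asked, and still so for the second after the job is handed in, with the robot touching nothing.
It also fails if it takes over 61 s, if anything falls off the work surface, if the arm or the gripper's body presses on something with over 40 N, if the wrist force passes 120 N, or if a joint passes its speed limit or range.

### The arm

A 6-joint arm with a two-finger parallel gripper is mounted at the origin on a cart in front of the work surface, level with it; the furniture and walls round the work are solid. World frame = base frame: x ahead of the robot, y to its left, z up, the work surface at z = 0. Lengths are in m, angles in degrees, forces in N, time in s.
With the tool pointing down it reaches from about 0.4 to 0.825 m from the base axis. Payload 7 kg.
Tool frame: the origin (TCP) lies between the finger pads; the fingertips stand 22 mm ahead of it and the grasp point (between the pads) lies 3 mm ahead of it; z points along the fingers, y is the line along which they close (so a half turn about z gives the same grasp; the last joint's range is limited). The gripper opens to 88 mm and grips with 3 to 60 N. Pads are 19 mm wide; open, the fingers measure 130 mm over their backs; the gripper's body (78 mm by 193 mm) begins 47 mm behind the grasp point.
Start: joints at [-54.483, 20.546, 0.682, 0, -70.136, -16.507], TCP at [0.22, -0.638, 0.249] pointing down, gripper open.
Joint ranges: [-176.03, 176.03], [-82.01, 121.73], [-58.28, 71.71], [-173.87, 95.51], [-174.79, -0.11], [-173.66, 173.66]. Speed limits (degrees/s): [136.94, 136.94, 172.46, 180, 180, 180].

### API

Orientations are given as [roll, pitch, yaw] about the fixed x, y, z axes, in that order (R = Rz(yaw) Ry(pitch) Rx(roll)).
In Python, from plant import ctrl gives the robot as it stands.
- The arm moves only by the tool apply_moves, never from a script. Its argument "targets" is a list of rows, each an object with "travel": the shift along the tool's x, y, z in mm, a list of three; "roll": the turn about the tool's z in degrees; "jaw": the finger opening in mm, from 0 to 87.6. In form: [{"travel": [tx, ty, tz], "roll": roll, "jaw": jaw}, ...]. A call has 1 to 10 rows; each row shifts and turns the commanded pose from where the row before left it, along the tool's axes as they then stand; what a row does not reach is not made up. A row lasts 1/10 s, in which the tool goes at most 50 mm and 8.59 degrees, less where a joint would pass 70% of its speed; a pose out of reach is approached as far as the arm can. A call with a gripper value outside its range is refused whole. The fingers move at their own pace and stop on an object; the grip force is fixed at half the most. Time passes only in rows, so rows that do not move let the fingers close. It gives the time, the measured TCP pose, the force, the opening and the grip force at its end, in the units of the state.
- ctrl.get_obs(): the state, without advancing time (a new reading comes with each control period).
- ctrl.snapshot(name): name is "scene" or "top"; returns the picture (384x512x3 uint8, red, green, blue); there is no depth.
- ctrl.calibration(name): a dict with "K" (3x3 intrinsics, pixels), "extrinsics" (4x4, takes a point from camera to world coordinates). Camera axes: x right, y down, z forward; pixel columns grow to the right and rows downward; lengths in m; the calibration is good to about 2 mm. A picture is of the moment at which its call begins. calibration takes no time and is no camera call.
- ctrl.close_job(): hands the job in; it is judged then, once.
The state is a dict: "clock": time; "joint_pos": joint angles; "qvel": joint speeds; "tau": joint torques, N m; "tool_pos": TCP position; "orientation": TCP orientation; "force": force on the tool from outside, world axes, zero at the start; "moment": the same for the moment, N m; "opening": finger opening in m; "gripper_force": force on a finger pad.
Only numpy, scipy, OpenCV 4.12 (cv2) and the standard library are available. Lean on these libraries where they do the work, as an engineer would, in place of code of your own. Each camera call takes 0.05 s, during which the arm holds its last target. There are 200 camera calls.

## Working session

There is one attempt and no reset: what is moved stays moved. The work goes in short steps, Python scripts to look and compute and a tool call to move; the robot and the scene stay as the last step left them, time stands still between calls to the robot, and variables do not carry over. Pictures are saved under pics/ and viewed, at most 10 in all, crops included, and the job is handed in when it is done.

Besides the shell and the picture viewer there is one more tool, called by a JSON object that holds its "op" and its "data". apply_moves: Moves the arm, as the interface text tells. Its arguments: {"type":"object","properties":{"targets":{"type":"array","items":{"type":"object","properties":{"travel":{"type":"array","items":{"type":"number"}},"roll":{"type":"number"},"jaw":{"type":"number"}}}}},"required":["targets"]}

```bash
mkdir -p pics
python3 - <<'E'
from plant import ctrl
import cv2,numpy as np
np.set_printoptions(precision=4,suppress=True)
for n in("scene","top"):
    cv2.imwrite(f"pics/{n}0.png",ctrl.snapshot(n)[:,:,::-1])
    c=ctrl.calibration(n);print(n,c["K"],c["extrinsics"])
o=ctrl.get_obs();print({k:o[k] for k in("clock","tool_pos","orientation","force","opening")})
E
```

```text
scene [[473.5292   0.     248.4073]
 [  0.     473.5292 190.5266]
 [  0.       0.       1.    ]] [[ 0.4444 -0.4792  0.7569 -0.2291]
 [-0.8957 -0.2228  0.3848 -0.5471]
 [-0.0157 -0.8489 -0.5282  0.6288]
 [ 0.      0.      0.      1.    ]]
top [[421.5785   0.     256.9801]
 [  0.     421.5785 190.0998]
 [  0.       0.       1.    ]] [[-0.0254 -0.9817  0.1888  0.3335]
 [-0.9995  0.0219 -0.0205 -0.1655]
 [ 0.016  -0.1893 -0.9818  0.9801]
 [ 0.      0.      0.      1.    ]]
{'clock': 0.1, 'tool_pos': array([ 0.2197, -0.6378,  0.2477]), 'orientation': array([ 179.9163,   -0.0075, -160.9954]), 'force': array([-0.2691,  0.1425, -0.3285]), 'opening': 0.08738493381436249}
```

View pics/scene0.png

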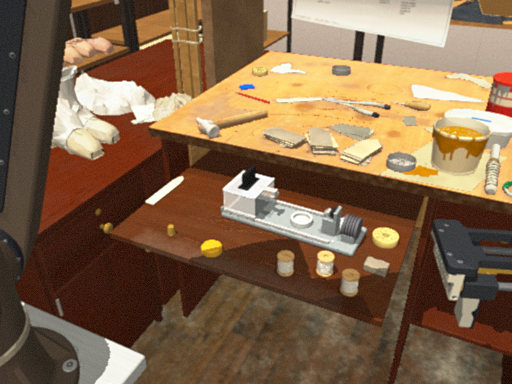

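View pics/top0.png

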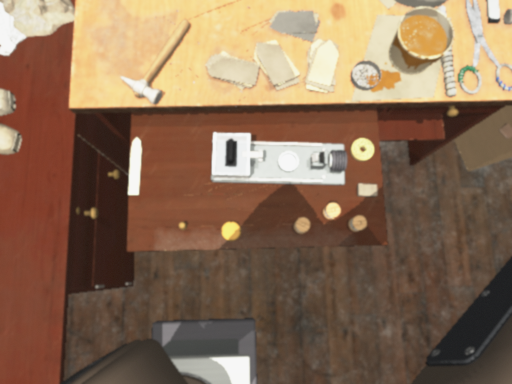

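The top view shows the winder from about (212,132) to (345,185), with the guard parked on the left (+y), the cup at (288,161) and the motor on the right. The three spools are at (302,226), (332,211) and (358,223). The one at (302,226), which is (286,263) in the scene view, is farthest left, so it is the target.

Run:
```python
import cv2
a=cv2.imread("pics/top0.png")[120:245,200:375]
cv2.imwrite("pics/topc.png",cv2.resize(a,None,fx=4.5,fy=4.5,interpolation=cv2.INTER_CUBIC))
b=cv2.imread("pics/scene0.png")[160:305,210:400]
cv2.imwrite("pics/scenec.png",cv2.resize(b,None,fx=4,fy=4,interpolation=cv2.INTER_CUBIC))
```

```text
(no output)
```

View pics/topc.png

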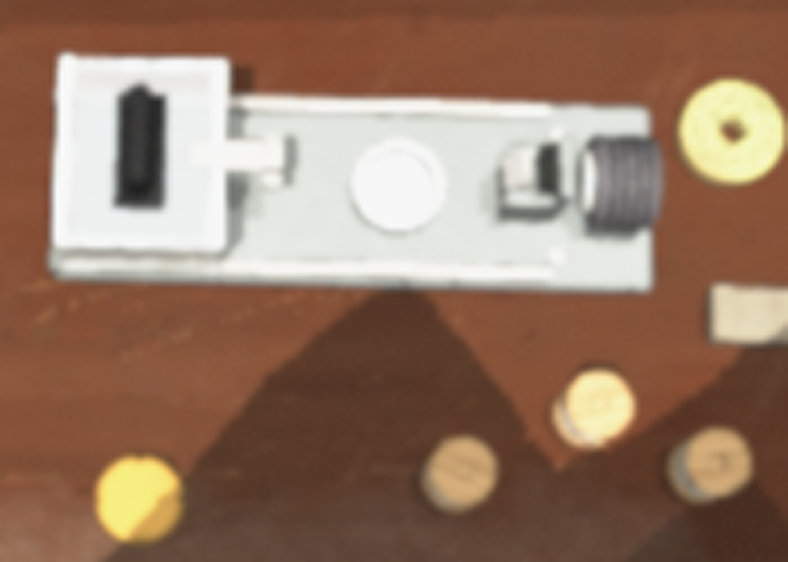

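View pics/scenec.png

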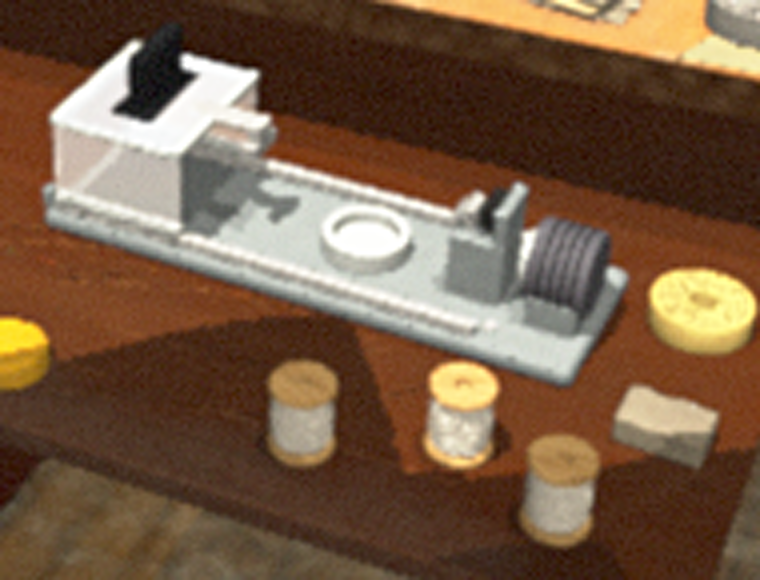

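The enlarged crops give these crop-pixel positions:

| Feature | Top crop | Scene crop |
|---|---|---|
| Target spool, top face | (464,468) | (303,383) |
| Cup rim | (398,185) | (366,238) |
| Base plate, right corners | (649,106), (652,290) | – |
| Push plate foot | (115–165, 205) | – |

```bash
cat > h.py <<'E'
from plant import ctrl
import numpy as np
np.set_printoptions(precision=4,suppress=True)
def ray(n,u,v,z):
    c=ctrl.calibration(n);T=c["extrinsics"];d=T[:3,:3]@np.linalg.inv(c["K"])@[u,v,1]
    return T[:3,3]+d*(z-T[2,3])/d[2]
def tc(u,v,z):return ray("top",200+(u+.5)/4.5-.5,120+(v+.5)/4.5-.5,z)
def sc(u,v,z):return ray("scene",210+(u+.5)/4-.5,160+(v+.5)/4-.5,z)
E
python3 - <<'E'
from h import *
P=lambda n,p:print(n,p[:2])
P("spool t",tc(464,468,.04));P("spool s",sc(303,383,.04))
P("spool2 t",tc(600,402,.04));P("spool3 t",tc(717,455,.04))
P("cup t",tc(398,185,.026));P("cup s",sc(366,238,.026))
P("FR t",tc(649,106,.012));P("NR t",tc(652,290,.012));P("NL t",tc(52,277,.012))
P("NR s",sc(567,380,.012));P("FR s",sc(627,275,.012));P("NL s",sc(47,220,.012))
for a in[(118,95),(164,95),(113,207),(163,207)]:P("plate foot",tc(*a,.076))
P("plate foot s nearL",sc(115,108,.076));P("nearR",sc(150,116,.076));P("farR",sc(192,73,.076))
P("top s left",sc(135,60,.112))
P("hood roof NL",tc(53,247,.076));P("NR",tc(226,249,.076));P("FR",tc(229,60,.076));P("FL",tc(62,56,.076))
P("bolt-bracket t",tc(530,160,.07)); P("strike",tc(278,160,.066))
P("bench front edge left?",ray("top",130,107,.25));
o=ctrl.get_obs();print(o["joint_pos"])
E
```

```text
spool t [ 0.4356 -0.2857]
spool s [ 0.4329 -0.2878]
spool2 t [ 0.4671 -0.3556]
spool3 t [ 0.4391 -0.4126]
cup t [ 0.5853 -0.2599]
cup s [ 0.5772 -0.2654]
FR t [ 0.6296 -0.3969]
NR t [ 0.5296 -0.392 ]
NL t [ 0.5434 -0.0789]
NR s [ 0.5233 -0.3946]
FR s [ 0.6234 -0.3992]
NL s [ 0.5354 -0.0881]
plate foot [ 0.6211 -0.1177]
plate foot [ 0.6207 -0.1405]
plate foot [ 0.564  -0.1146]
plate foot [ 0.5634 -0.1391]
plate foot s nearL [ 0.5684 -0.1167]
nearR [ 0.569  -0.1383]
farR [ 0.6215 -0.1391]
top s left [ 0.5657 -0.1314]
hood roof NL [ 0.5445 -0.0852]
NR [ 0.5416 -0.1695]
FR [ 0.6382 -0.1732]
FL [ 0.6419 -0.0901]
bolt-bracket t [ 0.5852 -0.3218]
strike [ 0.5889 -0.1965]
bench front edge left? [0.6334 0.0469]
[-54.4831  20.5849   0.6366  -0.0176 -70.1341 -16.5063]
```

Run:
```python
from h import *
def tri(a,b):
    A=[];B=[]
    for n,(u,v) in(("top",a),("scene",b)):
        p=ray(n,u,v,0);q=ctrl.calibration(n)["extrinsics"][:3,3];d=(p-q)/np.linalg.norm(p-q)
        M=np.eye(3)-np.outer(d,d);A.append(M);B.append(M@q)
    return np.linalg.lstsq(np.vstack(A),np.hstack(B),rcond=None)[0]
print("bench corner",tri((70,107),(150,128)))
print("hammer head tip",tri((150,98),(208,130)))
for r in(107,):
  for z in(0,.1,.15,.2):print(z,ray("top",70,r,z),ray("top",300,105,z))
o=ctrl.get_obs();print(tri((182,226),(171,229)))
print("shelf front", ray("top",302,248,0), "left",ray("top",128,200,0),"right",ray("top",384,240,0))
```

```text
bench corner [0.6971 0.2189 0.1031]
hammer head tip [0.7036 0.0395 0.1284]
0 [ 0.7389  0.2655 -0.    ] [ 0.7334 -0.2976  0.    ]
0.1 [0.6975 0.2215 0.1   ] [ 0.6926 -0.2841  0.1   ]
0.15 [0.6768 0.1995 0.15  ] [ 0.6722 -0.2774  0.15  ]
0.2 [0.6561 0.1776 0.2   ] [ 0.6518 -0.2706  0.2   ]
[ 0.4406 -0.0127  0.011 ]
shelf front [ 0.3835 -0.2865  0.    ] left [0.5051 0.1171 0.    ] right [ 0.3972 -0.4784  0.    ]
```

The bench top is at about z = 0.10 m with its edge at x ≈ 0.69, so the gripper body clears it. I estimate the spool at (0.434, -0.287), the cup at (0.581, -0.262) and the winder yaw at about -2.5°. First I'll move above the spool.

{"op": "apply_moves", "data": {"targets": [{"travel":[-20,16,0],"roll":0,"jaw":87},{"travel":[-35,29,8],"roll":0,"jaw":87},{"travel":[-35,29,10],"roll":0,"jaw":87},{"travel":[-35,29,10],"roll":0,"jaw":87},{"travel":[-35,29,10],"roll":0,"jaw":87},{"travel":[-35,29,10],"roll":0,"jaw":87},{"travel":[-35,29,10],"roll":0,"jaw":87},{"travel":[-35,29,10],"roll":0,"jaw":87},{"travel":[-35,29,10],"roll":0,"jaw":87},{"travel":[-17,14,10],"roll":0,"jaw":87}]}}

```text
clock: 1.1
tool_pos: [0.4355, -0.2846, 0.1602]
orientation: [180.0, 0.0, -160.9]
force: [0.1, -0.2, 0.5]
opening: 0.0868
gripper_force: 0.0
```

{"op": "apply_moves", "data": {"targets": [{"travel":[0,0,0],"roll":-8.5,"jaw":87},{"travel":[0,0,0],"roll":-8.5,"jaw":87},{"travel":[0,0,0],"roll":-8.5,"jaw":87},{"travel":[0,0,0],"roll":-8.5,"jaw":87},{"travel":[0,0,0],"roll":-8.5,"jaw":87},{"travel":[0,0,0],"roll":-8.5,"jaw":87},{"travel":[0,0,0],"roll":-8.5,"jaw":87},{"travel":[0,0,0],"roll":-8.5,"jaw":87},{"travel":[0,0,0],"roll":-0.5,"jaw":87},{"travel":[0,0,0],"roll":0,"jaw":87}]}}

```text
clock: 2.1
tool_pos: [0.4341, -0.2871, 0.1604]
orientation: [180.0, 0.0, -92.7]
force: [-0.4, -1.2, -0.4]
opening: 0.0869
gripper_force: 0.0
```

{"op": "apply_moves", "data": {"targets": [{"travel":[0,0,30],"roll":0,"jaw":87},{"travel":[0,0,40],"roll":0,"jaw":87},{"travel":[0,0,30],"roll":0,"jaw":70},{"travel":[0,0,15],"roll":0,"jaw":70},{"travel":[0,0,9],"roll":0,"jaw":60},{"travel":[0,0,0],"roll":0,"jaw":50},{"travel":[0,0,0],"roll":0,"jaw":44}]}}

```text
clock: 2.8
tool_pos: [0.4347, -0.2874, 0.0371]
orientation: [-180.0, -0.0, -92.5]
force: [0.9, 0.2, 0.4]
opening: 0.0527
gripper_force: 0.0
```

Run:
```python
from h import *
import cv2
a=cv2.resize(ctrl.snapshot("scene")[200:300,240:380,::-1],None,fx=4,fy=4,interpolation=2)
b=cv2.resize(ctrl.snapshot("top")[120:245,240:360,::-1],None,fx=3.2,fy=3.2,interpolation=2)
c=np.zeros((400,560+384,3),np.uint8);c[:,:560]=a;c[:,560:]=b[:400]
cv2.imwrite("pics/g1.png",cv2.resize(c,(800,339)))
```

```text
(no output)
```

View pics/g1.png

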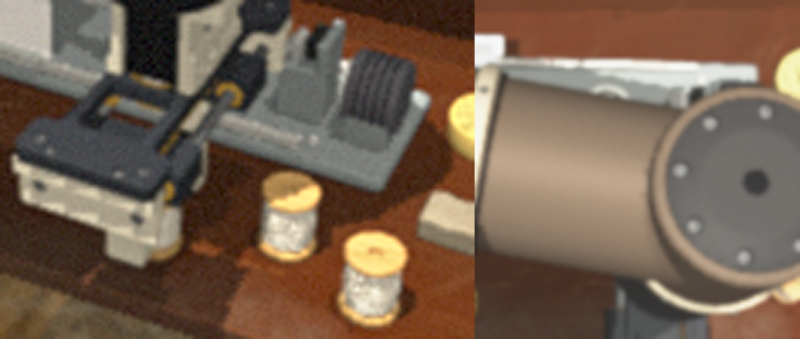

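The scene view shows the fingers straddling the target spool, visible at about (165,235) behind the near finger. The arm blocks the top view. I'll close and lift.

{"op": "apply_moves", "data": {"targets": [{"travel":[0,0,0],"roll":0,"jaw":30},{"travel":[0,0,0],"roll":0,"jaw":26},{"travel":[0,0,0],"roll":0,"jaw":26},{"travel":[0,0,0],"roll":0,"jaw":26},{"travel":[0,0,0],"roll":0,"jaw":26}]}}

```text
clock: 3.4
tool_pos: [0.4345, -0.2873, 0.0372]
orientation: [-180.0, -0.0, -92.5]
force: [-0.3, 0.6, 7.0]
opening: 0.032
gripper_force: 30.0
```

{"op": "apply_moves", "data": {"targets": [{"travel":[0,0,-10],"roll":0,"jaw":26},{"travel":[0,0,-20],"roll":0,"jaw":26},{"travel":[0,0,-20],"roll":0,"jaw":26},{"travel":[0,0,-10],"roll":0,"jaw":26},{"travel":[0,0,0],"roll":0,"jaw":26}]}}

```text
clock: 3.9
tool_pos: [0.4352, -0.2875, 0.0982]
orientation: [-179.8, -0.0, -92.5]
force: [0.8, -0.1, 1.2]
opening: 0.0321
gripper_force: 30.0
```

{"op": "apply_moves", "data": {"targets": [{"travel":[-3,-12,0],"roll":0,"jaw":26},{"travel":[-5,-25,0],"roll":0,"jaw":26},{"travel":[-6,-30,0],"roll":0,"jaw":26},{"travel":[-6,-30,0],"roll":0,"jaw":26},{"travel":[-6,-25,0],"roll":0,"jaw":26},{"travel":[-3,-16,0],"roll":0,"jaw":26},{"travel":[-2,-8,10],"roll":0,"jaw":26},{"travel":[0,0,10],"roll":0,"jaw":26},{"travel":[0,0,8],"roll":0,"jaw":26},{"travel":[0,0,0],"roll":0,"jaw":26}]}}

```text
clock: 4.9
tool_pos: [0.5793, -0.2624, 0.0663]
orientation: [179.8, 0.0, -92.5]
force: [-0.0, -0.1, -0.0]
opening: 0.0315
gripper_force: 30.0
```

Run:
```python
from h import *
import cv2
s=ctrl.snapshot("scene")[:,:,::-1];t=ctrl.snapshot("top")[:,:,::-1]
cv2.imwrite("pics/s2.png",s);cv2.imwrite("pics/t2.png",t)
o=ctrl.get_obs();print(o["tool_pos"],o["force"],o["opening"])
cv2.imwrite("pics/g2.png",cv2.resize(s[165:265,250:350],None,fx=6,fy=6,interpolation=2))
```

```text
[ 0.5806 -0.2628  0.0682] [ 1.382  -0.5343 -0.0665] 0.03188488528115193
```

View pics/g2.png

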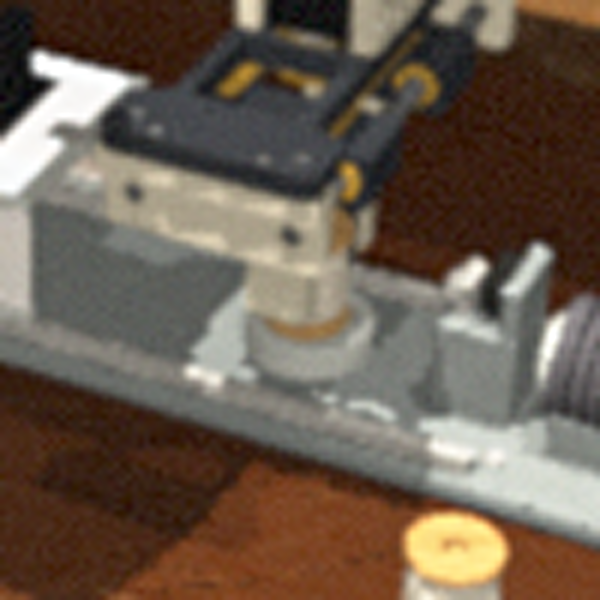

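The spool hovers just over the cup rim. The rim spans u 247–374 and the flange's right edge is at about 349. I'll overlay the predicted circles to measure the offset.

```bash
cat >> h.py <<'E'
def proj(n,P):
    c=ctrl.calibration(n);T=c["extrinsics"];q=(np.atleast_2d(P)-T[:3,3])@T[:3,:3];q=q@c["K"].T
    return q[:,:2]/q[:,2:]
def circ(x,y,z,r):
    a=np.linspace(0,2*np.pi,60);return np.c_[x+r*np.cos(a),y+r*np.sin(a),0*a+z]
E
python3 - <<'E'
from h import *
import cv2
o=ctrl.get_obs();x,y,z=o["tool_pos"];print(x,y,z)
f=12;u0,v0=282,203
def crop(n):return cv2.resize(cv2.imread(n)[v0:v0+34,u0:u0+33],None,fx=f,fy=f,interpolation=2)
A=crop("pics/s2.png");B=crop("pics/scene0.png");C=A.copy()
def dr(im,p,col):cv2.polylines(im,[np.round((p-[u0,v0]+.5)*f).astype(int)],True,col,1)
dr(C,proj("scene",circ(x,y,.031,.0165)),(0,0,255))
for im in(B,C):
  dr(im,proj("scene",circ(.5772,-.2654,.026,.019)),(0,255,0));dr(im,proj("scene",circ(.5772,-.2654,.026,.0215)),(0,255,0))
print(proj("scene",[[x,y,.031],[.5772,-.2654,.026]]),proj("scene",[[x+.01,y,.031],[x,y+.01,.031],[x,y,.041]]))
cv2.imwrite("pics/g3.png",np.vstack([np.hstack([B,C])]))
E
```

```text
0.5805946906182907 -0.2627643305194618 0.06822706919418645
[[300.6542 216.1447]
 [301.1268 219.117 ]] [[302.2884 213.789 ]
 [296.3903 215.0374]
 [300.8493 212.3832]]
```

View pics/g3.png

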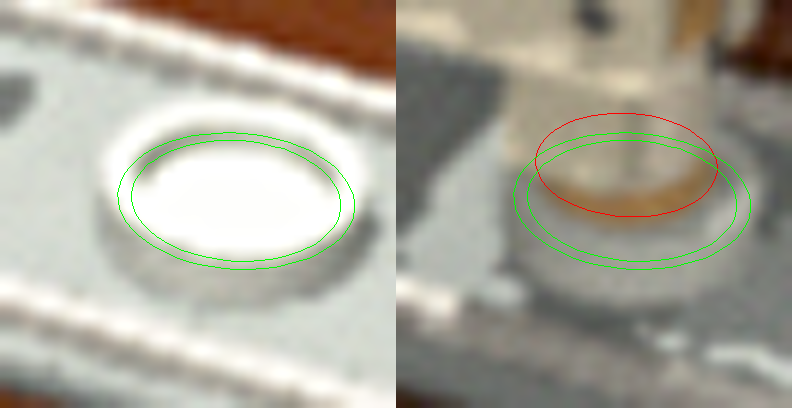

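The cup is about 4–5 mm farther in +x and 1 mm in +y than the spool. I'll shift and lower gently, feeling for contact.

{"op": "apply_moves", "data": {"targets": [{"travel":[-1.3,-4.3,0],"roll":0,"jaw":26},{"travel":[0,0,2],"roll":0,"jaw":26},{"travel":[0,0,2],"roll":0,"jaw":26},{"travel":[0,0,1.5],"roll":0,"jaw":26},{"travel":[0,0,1.5],"roll":0,"jaw":26},{"travel":[0,0,0],"roll":0,"jaw":26}]}}

```text
clock: 5.6
tool_pos: [0.5856, -0.2614, 0.0613]
orientation: [180.0, 0.0, -92.5]
force: [0.3, 0.0, -0.3]
opening: 0.0322
gripper_force: 30.0
```

{"op": "apply_moves", "data": {"targets": [{"travel":[0,0,1.5],"roll":0,"jaw":26},{"travel":[0,0,1.5],"roll":0,"jaw":26},{"travel":[0,0,0],"roll":0,"jaw":26}]}}

```text
clock: 5.9
tool_pos: [0.5856, -0.2614, 0.0583]
orientation: [180.0, 0.0, -92.5]
force: [0.4, 0.6, -0.6]
opening: 0.0318
gripper_force: 30.0
```

{"op": "apply_moves", "data": {"targets": [{"travel":[0,0,1.5],"roll":0,"jaw":26},{"travel":[0,0,0],"roll":0,"jaw":26}]}}

```text
clock: 6.1
tool_pos: [0.5857, -0.2614, 0.0569]
orientation: [180.0, 0.0, -92.5]
force: [-0.2, -0.7, -0.8]
opening: 0.0322
gripper_force: 30.0
```

{"op": "apply_moves", "data": {"targets": [{"travel":[0,0,1.5],"roll":0,"jaw":26},{"travel":[0,0,1],"roll":0,"jaw":26},{"travel":[0,0,0.7],"roll":0,"jaw":26},{"travel":[0,0,0],"roll":0,"jaw":26}]}}

```text
clock: 6.5
tool_pos: [0.5857, -0.2615, 0.0537]
orientation: [180.0, 0.0, -92.5]
force: [-0.1, -0.1, -0.7]
opening: 0.0316
gripper_force: 30.0
```

{"op": "apply_moves", "data": {"targets": [{"travel":[0,0,0.7],"roll":0,"jaw":26},{"travel":[0,0,0],"roll":0,"jaw":26}]}}

```text
clock: 6.7
tool_pos: [0.5858, -0.2615, 0.0533]
orientation: [-180.0, -0.0, -92.5]
force: [-0.6, 0.4, 0.6]
opening: 0.0317
gripper_force: 30.0
```

{"op": "apply_moves", "data": {"targets": [{"travel":[0,0,0.5],"roll":0,"jaw":26},{"travel":[0,0,0],"roll":0,"jaw":26}]}}

```text
clock: 6.9
tool_pos: [0.5859, -0.2615, 0.0533]
orientation: [-180.0, -0.0, -92.5]
force: [-1.9, 0.8, 5.0]
opening: 0.0316
gripper_force: 30.0
```

{"op": "apply_moves", "data": {"targets": [{"travel":[0,0,0],"roll":0,"jaw":36},{"travel":[0,0,0],"roll":0,"jaw":44},{"travel":[0,0,0],"roll":0,"jaw":52},{"travel":[0,0,0],"roll":0,"jaw":60},{"travel":[0,0,-5],"roll":0,"jaw":60},{"travel":[0,0,-15],"roll":0,"jaw":60},{"travel":[0,0,-30],"roll":0,"jaw":60},{"travel":[0,0,-40],"roll":0,"jaw":50},{"travel":[0,0,-20],"roll":0,"jaw":20},{"travel":[0,0,0],"roll":0,"jaw":0}]}}

```text
clock: 7.9
tool_pos: [0.5878, -0.262, 0.1671]
orientation: [-179.6, -0.1, -92.5]
force: [-0.5, -0.2, -0.7]
opening: 0.0414
gripper_force: 0.0
```

Run:
```python
from h import *
import cv2
s=ctrl.snapshot("scene")[:,:,::-1];t=ctrl.snapshot("top")[:,:,::-1]
cv2.imwrite("pics/s4.png",s);cv2.imwrite("pics/t4.png",t)
a=cv2.resize(s[150:270,200:380],None,fx=4,fy=4,interpolation=2)
cv2.imwrite("pics/g4.png",a);print(ctrl.get_obs()["tool_pos"])
```

```text
[ 0.5858 -0.2614  0.1632]
```

View pics/g4.png

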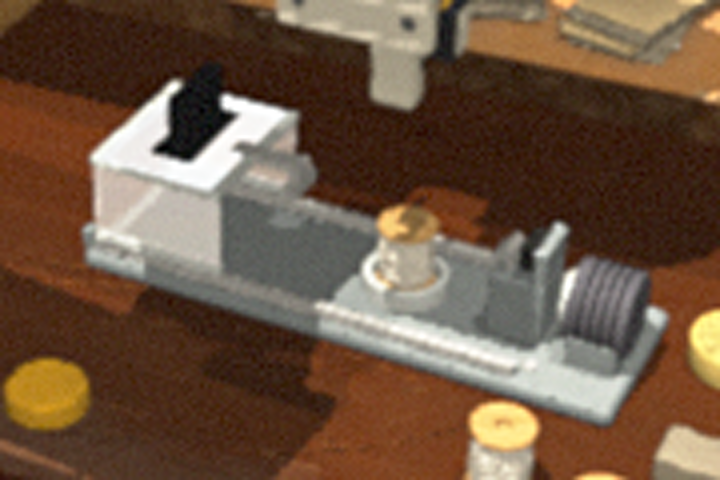

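The spool stands upright in the cup at about (405,240), and the guard is still parked with its push plate at (195,110). Next I'll move behind the push plate with the fingers closed.

{"op": "apply_moves", "data": {"targets": [{"travel":[-15,0,0],"roll":0,"jaw":0},{"travel":[-30,0,0],"roll":0,"jaw":0},{"travel":[-35,0,0],"roll":0,"jaw":0},{"travel":[-35,0,0],"roll":0,"jaw":0},{"travel":[-35,0,0],"roll":0,"jaw":0},{"travel":[-22,0,0],"roll":0,"jaw":0},{"travel":[0,0,0],"roll":0,"jaw":0},{"travel":[0,0,0],"roll":0,"jaw":0}]}}

```text
clock: 8.8
tool_pos: [0.5927, -0.0888, 0.1617]
orientation: [179.9, -0.0, -92.4]
force: [0.5, 0.0, -0.5]
opening: 0.0003
gripper_force: 0.0
```

{"op": "apply_moves", "data": {"targets": [{"travel":[0,0,15],"roll":0,"jaw":0},{"travel":[0,0,20],"roll":0,"jaw":0},{"travel":[0,0,13],"roll":0,"jaw":0},{"travel":[0,0,7],"roll":0,"jaw":0},{"travel":[0,0,0],"roll":0,"jaw":0}]}}

```text
clock: 9.3
tool_pos: [0.5926, -0.0901, 0.1065]
orientation: [179.9, -0.0, -92.5]
force: [-0.2, -0.5, -0.3]
opening: 0.0002
gripper_force: 0.0
```

Run:
```python
from h import *
import cv2
s=ctrl.snapshot("scene")[:,:,::-1];cv2.imwrite("pics/s5.png",s)
cv2.imwrite("pics/g5.png",cv2.resize(s[140:250,200:350],None,fx=4,fy=4,interpolation=2));o=ctrl.get_obs();print(o["tool_pos"],o["force"],o["opening"])
```

```text
[ 0.5931 -0.0901  0.1074] [ 0.2425 -0.4891  1.1719] 0.0006835045991931822
```

View pics/g5.png

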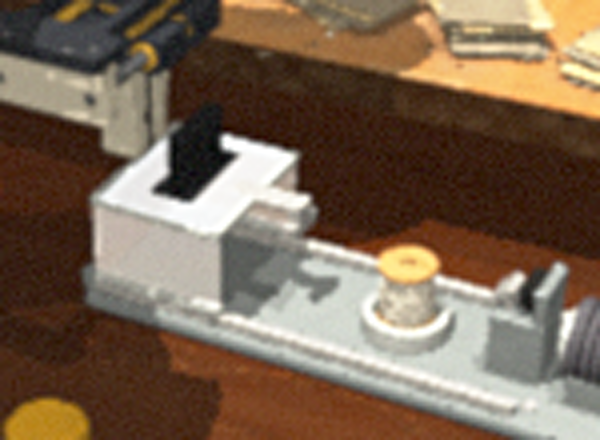

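{"op": "apply_moves", "data": {"targets": [{"travel":[5,0,0],"roll":0,"jaw":0},{"travel":[6,0,0],"roll":0,"jaw":0},{"travel":[4,0,0],"roll":0,"jaw":0},{"travel":[2,0,0],"roll":0,"jaw":0},{"travel":[2,0,0],"roll":0,"jaw":0},{"travel":[2,0,0],"roll":0,"jaw":0},{"travel":[2,0,0],"roll":0,"jaw":0},{"travel":[2,0,0],"roll":0,"jaw":0},{"travel":[2,0,0],"roll":0,"jaw":0},{"travel":[2,0,0],"roll":0,"jaw":0}]}}

```text
clock: 10.35
tool_pos: [0.592, -0.1186, 0.1077]
orientation: [-180.0, 0.0, -92.5]
force: [0.2, 1.4, 0.4]
opening: 0.001
gripper_force: 0.8
```

{"op": "apply_moves", "data": {"targets": [{"travel":[3,0,0],"roll":0,"jaw":0},{"travel":[4,0,0],"roll":0,"jaw":0},{"travel":[4,0,0],"roll":0,"jaw":0},{"travel":[4,0,0],"roll":0,"jaw":0},{"travel":[4,0,0],"roll":0,"jaw":0},{"travel":[4,0,0],"roll":0,"jaw":0}]}}

```text
clock: 10.95
tool_pos: [0.591, -0.142, 0.1077]
orientation: [180.0, 0.0, -92.5]
force: [-0.2, 1.6, 1.2]
opening: 0.0004
gripper_force: 0.8
```

Run:
```python
from h import *
import cv2
s=ctrl.snapshot("scene")[:,:,::-1];cv2.imwrite("pics/s6.png",s)
cv2.imwrite("pics/g6.png",cv2.resize(s[140:250,200:350],None,fx=4,fy=4,interpolation=2));o=ctrl.get_obs();print(o["tool_pos"],o["force"],o["opening"])
```

```text
[ 0.5909 -0.1425  0.1076] [ 0.5968 -0.2049  0.2871] 0.0005721315560050874
```

View pics/g6.png

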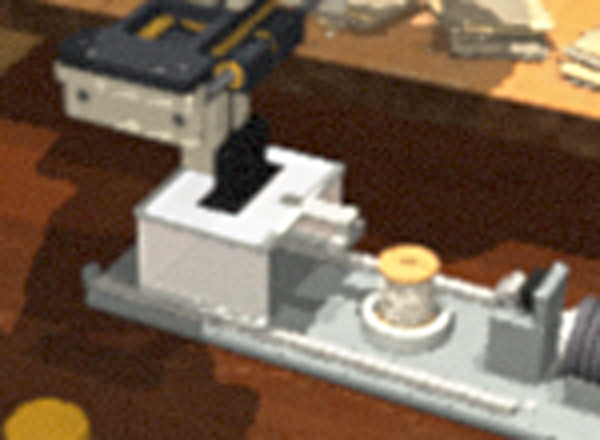

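The guard is sliding, with the plate at about (240,170) and the fingers flush behind it. The spool is still upright. I'll continue steadily, then slow down before the bolt.

{"op": "apply_moves", "data": {"targets": [{"travel":[4,0,0],"roll":0,"jaw":0},{"travel":[5,0,0],"roll":0,"jaw":0},{"travel":[5,0,0],"roll":0,"jaw":0},{"travel":[5,0,0],"roll":0,"jaw":0},{"travel":[5,0,0],"roll":0,"jaw":0},{"travel":[5,0,0],"roll":0,"jaw":0},{"travel":[5,0,0],"roll":0,"jaw":0},{"travel":[5,0,0],"roll":0,"jaw":0},{"travel":[5,0,0],"roll":0,"jaw":0},{"travel":[4,0,0],"roll":0,"jaw":0}]}}

```text
clock: 12.0
tool_pos: [0.5888, -0.19, 0.1076]
orientation: [180.0, -0.0, -92.5]
force: [0.4, 1.7, -0.0]
opening: 0.0001
gripper_force: 0.8
```

{"op": "apply_moves", "data": {"targets": [{"travel":[3,0,0],"roll":0,"jaw":0},{"travel":[3,0,0],"roll":0,"jaw":0},{"travel":[3,0,0],"roll":0,"jaw":0},{"travel":[3,0,0],"roll":0,"jaw":0}]}}

```text
clock: 12.4
tool_pos: [0.5883, -0.2017, 0.1076]
orientation: [180.0, 0.0, -92.5]
force: [-0.2, 1.7, -0.3]
opening: 0.0
gripper_force: 0.8
```

{"op": "apply_moves", "data": {"targets": [{"travel":[2,0,0],"roll":0,"jaw":0},{"travel":[2,0,0],"roll":0,"jaw":0},{"travel":[2,0,0],"roll":0,"jaw":0}]}}

```text
clock: 12.7
tool_pos: [0.5881, -0.2076, 0.1076]
orientation: [180.0, 0.0, -92.5]
force: [0.1, 2.5, 0.4]
opening: 0.0008
gripper_force: 0.8
```

{"op": "apply_moves", "data": {"targets": [{"travel":[1.5,0,0],"roll":0,"jaw":0},{"travel":[1.5,0,0],"roll":0,"jaw":0},{"travel":[1.5,0,0],"roll":0,"jaw":0}]}}

```text
clock: 13.0
tool_pos: [0.5879, -0.2121, 0.1076]
orientation: [180.0, 0.0, -92.5]
force: [-0.7, 1.7, -0.4]
opening: 0.0001
gripper_force: 0.8
```

{"op": "apply_moves", "data": {"targets": [{"travel":[1.5,0,0],"roll":0,"jaw":0},{"travel":[1.5,0,0],"roll":0,"jaw":0},{"travel":[1.5,0,0],"roll":0,"jaw":0}]}}

```text
clock: 13.3
tool_pos: [0.5877, -0.2166, 0.1076]
orientation: [-180.0, 0.0, -92.5]
force: [-1.5, 2.7, -0.7]
opening: 0.0006
gripper_force: 0.8
```

{"op": "apply_moves", "data": {"targets": [{"travel":[1.5,0,0],"roll":0,"jaw":0},{"travel":[1.5,0,0],"roll":0,"jaw":0}]}}

```text
clock: 13.5
tool_pos: [0.5876, -0.2196, 0.1076]
orientation: [180.0, -0.0, -92.5]
force: [-1.2, 1.8, -1.0]
opening: 0.0006
gripper_force: 0.8
```

{"op": "apply_moves", "data": {"targets": [{"travel":[1.5,0,0],"roll":0,"jaw":0},{"travel":[1.5,0,0],"roll":0,"jaw":0}]}}

```text
clock: 13.7
tool_pos: [0.5874, -0.2226, 0.1076]
orientation: [180.0, 0.0, -92.5]
force: [-0.7, 1.4, -0.6]
opening: 0.0008
gripper_force: 0.8
```

{"op": "apply_moves", "data": {"targets": [{"travel":[1,0,0],"roll":0,"jaw":0},{"travel":[1,0,0],"roll":0,"jaw":0}]}}

```text
clock: 13.9
tool_pos: [0.5874, -0.2246, 0.1077]
orientation: [180.0, 0.0, -92.5]
force: [-1.1, 1.4, -0.3]
opening: 0.0002
gripper_force: 0.8
```

{"op": "apply_moves", "data": {"targets": [{"travel":[1,0,0],"roll":0,"jaw":0},{"travel":[1,0,0],"roll":0,"jaw":0}]}}

```text
clock: 14.1
tool_pos: [0.5873, -0.2265, 0.1076]
orientation: [-180.0, 0.0, -92.5]
force: [0.1, 1.2, -1.3]
opening: 0.0002
gripper_force: 0.8
```

{"op": "apply_moves", "data": {"targets": [{"travel":[1,0,0],"roll":0,"jaw":0},{"travel":[1,0,0],"roll":0,"jaw":0}]}}

```text
clock: 14.3
tool_pos: [0.5872, -0.2285, 0.1077]
orientation: [-180.0, 0.0, -92.5]
force: [-0.7, 2.1, -0.3]
opening: 0.0005
gripper_force: 0.9
```

{"op": "apply_moves", "data": {"targets": [{"travel":[1,0,0],"roll":0,"jaw":0},{"travel":[1,0,0],"roll":0,"jaw":0}]}}

```text
clock: 14.5
tool_pos: [0.5871, -0.2298, 0.1077]
orientation: [-180.0, 0.1, -92.5]
force: [-1.3, 7.2, 1.3]
opening: 0.0004
gripper_force: 3.6
```

The force rose to 7 N, so the strike is on the bolt's slope at y ≈ -0.229. The buffer should come at about -0.242 and the catch at about -0.246.

{"op": "apply_moves", "data": {"targets": [{"travel":[1,0,0],"roll":0,"jaw":0},{"travel":[1,0,0],"roll":0,"jaw":0}]}}

```text
clock: 14.7
tool_pos: [0.587, -0.2315, 0.1076]
orientation: [-180.0, 0.1, -92.5]
force: [-1.4, 7.6, 0.4]
opening: 0.0004
gripper_force: 4.2
```

{"op": "apply_moves", "data": {"targets": [{"travel":[1,0,0],"roll":0,"jaw":0},{"travel":[1,0,0],"roll":0,"jaw":0}]}}

```text
clock: 14.9
tool_pos: [0.587, -0.2333, 0.1077]
orientation: [-180.0, 0.1, -92.5]
force: [-1.3, 8.7, 2.7]
opening: 0.0003
gripper_force: 4.7
```

{"op": "apply_moves", "data": {"targets": [{"travel":[1,0,0],"roll":0,"jaw":0},{"travel":[1,0,0],"roll":0,"jaw":0}]}}

```text
clock: 15.1
tool_pos: [0.587, -0.2359, 0.1077]
orientation: [-180.0, 0.0, -92.5]
force: [-0.5, 2.9, -0.7]
opening: 0.0005
gripper_force: 1.2
```

{"op": "apply_moves", "data": {"targets": [{"travel":[1,0,0],"roll":0,"jaw":0},{"travel":[1,0,0],"roll":0,"jaw":0}]}}

```text
clock: 15.3
tool_pos: [0.5869, -0.2386, 0.1077]
orientation: [-180.0, -0.0, -92.5]
force: [-0.4, 2.3, -0.4]
opening: 0.0
gripper_force: 1.2
```

{"op": "apply_moves", "data": {"targets": [{"travel":[1,0,0],"roll":0,"jaw":0},{"travel":[1,0,0],"roll":0,"jaw":0}]}}

```text
clock: 15.5
tool_pos: [0.5868, -0.2407, 0.1077]
orientation: [-180.0, -0.0, -92.5]
force: [-1.6, 2.5, -0.1]
opening: 0.0002
gripper_force: 1.2
```

{"op": "apply_moves", "data": {"targets": [{"travel":[0.7,0,0],"roll":0,"jaw":0},{"travel":[0.7,0,0],"roll":0,"jaw":0}]}}

```text
clock: 15.7
tool_pos: [0.5868, -0.2422, 0.1078]
orientation: [-180.0, -0.0, -92.5]
force: [-0.3, -0.7, -0.2]
opening: 0.0006
gripper_force: 0.0
```

{"op": "apply_moves", "data": {"targets": [{"travel":[0.7,0,0],"roll":0,"jaw":0},{"travel":[0.7,0,0],"roll":0,"jaw":0}]}}

```text
clock: 15.9
tool_pos: [0.5868, -0.243, 0.1078]
orientation: [-180.0, 0.0, -92.5]
force: [-0.7, 6.3, 1.8]
opening: 0.0001
gripper_force: 3.0
```

{"op": "apply_moves", "data": {"targets": [{"travel":[0.7,0,0],"roll":0,"jaw":0}]}}

```text
clock: 16.0
tool_pos: [0.5868, -0.2434, 0.1078]
orientation: [-180.0, 0.0, -92.5]
force: [-0.4, 7.7, 1.9]
opening: 0.0008
gripper_force: 3.7
```

{"op": "apply_moves", "data": {"targets": [{"travel":[0.7,0,0],"roll":0,"jaw":0}]}}

```text
clock: 16.1
tool_pos: [0.5867, -0.2438, 0.1078]
orientation: [-180.0, 0.1, -92.5]
force: [-0.5, 9.0, 3.0]
opening: 0.0004
gripper_force: 4.4
```

{"op": "apply_moves", "data": {"targets": [{"travel":[0.7,0,0],"roll":0,"jaw":0}]}}

```text
clock: 16.2
tool_pos: [0.5867, -0.2443, 0.1078]
orientation: [-180.0, 0.1, -92.5]
force: [-1.0, 10.2, 3.9]
opening: 0.0002
gripper_force: 5.1
```

{"op": "apply_moves", "data": {"targets": [{"travel":[0.7,0,0],"roll":0,"jaw":0}]}}

```text
clock: 16.3
tool_pos: [0.5867, -0.2447, 0.1078]
orientation: [-180.0, 0.1, -92.5]
force: [-1.4, 12.9, 3.5]
opening: 0.0004
gripper_force: 5.8
```

{"op": "apply_moves", "data": {"targets": [{"travel":[0.7,0,0],"roll":0,"jaw":0}]}}

```text
clock: 16.4
tool_pos: [0.5867, -0.2451, 0.1078]
orientation: [-180.0, 0.1, -92.5]
force: [-0.5, 13.0, 4.5]
opening: 0.0006
gripper_force: 6.6
```

{"op": "apply_moves", "data": {"targets": [{"travel":[0.5,0,0],"roll":0,"jaw":0}]}}

```text
clock: 16.5
tool_pos: [0.5867, -0.2453, 0.1078]
orientation: [-180.0, 0.1, -92.5]
force: [-1.5, 14.3, 4.8]
opening: 0.0006
gripper_force: 7.0
```

{"op": "apply_moves", "data": {"targets": [{"travel":[0,0,0],"roll":0,"jaw":0}]}}

```text
clock: 16.6
tool_pos: [0.5867, -0.2454, 0.1078]
orientation: [-180.0, 0.1, -92.5]
force: [-0.3, 12.9, 5.3]
opening: 0.0005
gripper_force: 6.4
```

{"op": "apply_moves", "data": {"targets": [{"travel":[0.5,0,0],"roll":0,"jaw":0}]}}

```text
clock: 16.7
tool_pos: [0.5867, -0.2457, 0.1078]
orientation: [-180.0, 0.1, -92.5]
force: [-1.1, 15.0, 6.1]
opening: 0.0004
gripper_force: 7.5
```

{"op": "apply_moves", "data": {"targets": [{"travel":[0,0,0],"roll":0,"jaw":0}]}}

```text
clock: 16.8
tool_pos: [0.5867, -0.2461, 0.1078]
orientation: [-180.0, 0.1, -92.5]
force: [0.3, 12.3, 4.2]
opening: 0.0004
gripper_force: 6.1
```

{"op": "apply_moves", "data": {"targets": [{"travel":[-1,0,0],"roll":0,"jaw":0},{"travel":[-1,0,0],"roll":0,"jaw":0}]}}

```text
clock: 17.0
tool_pos: [0.5867, -0.2457, 0.1078]
orientation: [-180.0, -0.0, -92.5]
force: [0.1, -0.6, -0.1]
opening: 0.0003
gripper_force: 0.0
```

{"op": "apply_moves", "data": {"targets": [{"travel":[-1,0,0],"roll":0,"jaw":0},{"travel":[0,0,0],"roll":0,"jaw":0}]}}

```text
clock: 17.2
tool_pos: [0.5865, -0.2451, 0.1077]
orientation: [-180.0, -0.0, -92.5]
force: [0.8, 0.3, 0.8]
opening: 0.0005
gripper_force: 0.0
```

The force fell to zero at y = -0.2457, where it had been 15 N on the way in, so the latch holds. I'll back off and check the plate and spool.

{"op": "apply_moves", "data": {"targets": [{"travel":[-5,0,0],"roll":0,"jaw":0},{"travel":[-15,0,0],"roll":0,"jaw":0},{"travel":[-10,0,-10],"roll":0,"jaw":0},{"travel":[-10,0,-30],"roll":0,"jaw":0},{"travel":[-30,10,-30],"roll":0,"jaw":0},{"travel":[-35,15,-20],"roll":0,"jaw":0},{"travel":[-35,15,0],"roll":0,"jaw":0},{"travel":[-35,15,0],"roll":0,"jaw":0},{"travel":[-15,5,0],"roll":0,"jaw":0},{"travel":[0,0,0],"roll":0,"jaw":0}]}}

```text
clock: 18.2
tool_pos: [0.5344, -0.0498, 0.1991]
orientation: [-179.9, 0.0, -92.3]
force: [0.6, -0.9, -0.3]
opening: 0.0006
gripper_force: 0.0
```

Run:
```python
from h import *
import cv2
t=ctrl.snapshot("top")[:,:,::-1].copy();s=ctrl.snapshot("scene")[:,:,::-1].copy()
cv2.imwrite("pics/t9.png",t);cv2.imwrite("pics/s9.png",s)
def plate(im,z):
    r=im[130:185,205:330];m=(r.max(2)<60).astype(np.uint8)
    n,l,st,c=cv2.connectedComponentsWithStats(m);
    for i in range(1,n):
        if st[i,4]>25:print(st[i],c[i]+[205,130],ray("top",*(c[i]+[205,130]),z)[:2])
print("before");plate(cv2.imread("pics/top0.png"),.094);print("after");plate(t,.094)
d=np.abs(t.astype(int)-cv2.imread("pics/top0.png")).max(2)
for n,(u,v) in dict(spool2=(332,211),spool3=(358,223),wax=(231,231),thimble=(182,226),tape=(362,149),block=(368,189),folder=(135,165)).items():print(n,np.median(d[v-6:v+7,u-6:u+7]))
o=ctrl.get_obs();print(o["tool_pos"],o["clock"])
```

```text
before
[ 22  11   9  24 156] [230.8141 152.4487] [ 0.5886 -0.1292]
after
[ 82  12   8  24 145] [290.5034 153.8621] [ 0.5827 -0.2591]
spool2 1.0
spool3 72.0
wax 71.0
thimble 27.0
tape 1.0
block 1.0
folder 0.0
[ 0.535  -0.0515  0.1985] 18.3
```

```bash
python3 -c "
from plant import ctrl
print(ctrl.close_job())"
```

```text
the job is handed in; nothing more can be done
None
```

The spool stands in the winder cup, and the guard is shut with its latch holding after I let go, at a peak reading of about 15 N on the stop. I handed the job in at about 18 s. I did not look at the spool again after the guard closed over it. The final picture check on three other table items (a spare spool, one of the bystanders beside it and the thimble) was unclear, probably because of arm shadow, though no move went near them.

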